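# Set the paper trimmer's back gauge to the spacer block, taking up the play

### The arm

A 6-joint arm with a two-finger parallel gripper is mounted at the origin on the work surface. World frame = base frame: x ahead of the robot, y to its left, z up, the work surface at z = 0. Lengths are in m, angles in rad, forces in N, time in s.
With the tool pointing down it reaches from about 0.25 to 0.775 m from the base axis. Payload 4 kg.
Tool frame: the origin (TCP) lies between the finger pads; the fingertips stand 14 mm ahead of it and the grasp point (between the pads) lies 5 mm behind it (robot.tips_ahead is the distance from the TCP to the fingertips, in m); z points along the fingers, y is the direction in which the jaws open and shut (so a half turn about z gives the same grasp; the last joint's range is limited). The gripper opens to 94 mm and grips with 3 to 60 N. Pads are 16 mm wide; open, the fingers measure 119 mm over their backs; the gripper's body (75 mm by 177 mm) begins 78 mm behind the grasp point.
Start: joints at [1.135, 0.087, 1.371, -0, 1.684, -0.103], TCP at [0.18, 0.52, 0.22] pointing down, gripper open.
Joint ranges: [-3.1, 3.1], [-0.76, 2.03], [0.27, 2.55], [-1.08, 4.22], [0.17, 2.65], [-2.57, 2.57]. Speed limits (rad/s): [2.79, 2.79, 3.14, 3.14, 3.14, 3.14].

### API

Orientations are given as [roll, pitch, yaw] about the fixed x, y, z axes, in that order (R = Rz(yaw) Ry(pitch) Rx(roll)).
In Python, from bench import robot, optics, job gives the robot as it stands.
- The arm moves only by the tool apply_moves, never from a script. Its argument "moves" is a list of rows, each a list of 3 entries, a list of its own where there are three numbers: the shift along the tool's x, y, z in cm, then the turn, a rotation vector about the tool's x, y, z in rad, then the opening, from 0 (shut) to 1 (fully open). In form: [[[tx, ty, tz], [rx, ry, rz], grip], ...]. A call has exactly 10 rows; each row is the pose to reach, as a shift and turn from the pose commanded when the call began, along the tool's axes at that moment; what a row does not reach only later rows make up. A row lasts 1/12 s, in which the tool goes at most 41.7 mm and 7.16 degrees, less where a joint would pass 70% of its speed; a pose out of reach is approached as far as the arm can. A call with a gripper value outside its range is refused whole. The fingers move at their own pace and stop on an object; the grip force is fixed at half the most. Time passes only in rows, so rows that repeat a pose let the fingers close, or fill a call up. It gives the time, the measured TCP pose, the force and the opening at its end, in the units of the state.
- robot.get_obs(): the state, without advancing time (a new reading comes with each control period).
- optics.snapshot(name): name is "side" or "top" or "wrist"; returns the picture (384x512x3 uint8, red, green, blue); there is no depth.
- optics.get_calibration(name): a dict with "fx", "fy", "cx", "cy" (pixels), "rvec" (rotation vector, rad) and "tvec" (3), from world to camera coordinates, as OpenCV has them. Camera axes: x right, y down, z forward; pixel columns grow to the right and rows downward; lengths in m; the calibration is good to about 2 mm. A picture is of the moment at which its call begins: read the wrist's pose just before it. get_calibration takes no time and is no camera call; for the wrist camera it gives the pose at the moment of the call.
- job.close_job(): hands the job in, once; it reports no verdict.
The state is a dict: "time": time; "joint_positions": joint angles; "qvel": joint speeds; "joint_torque": joint torques, N m; "tool_pos": TCP position; "ee_rot": TCP orientation; "wrist_force": force on the tool from outside, world axes, zero at the start; "wrist_torque": the same for the moment, N m; "width": finger opening in m.
Only numpy, scipy, OpenCV 4.12 (cv2) and the standard library are available. Lean on these libraries where they do the work, as an engineer would, in place of code of your own. Each camera call takes 0.05 s, during which the arm holds its last target.

### The job

Set the paper trimmer's sliding back gauge to the yellow spacer block: drag the gauge right back by its loose red handle, stand the block on the bed between the gauge and the dark stop strip and let go of it, then push the handle so that the gauge comes up from the wide side and nips the block squarely against the strip with a light, steady push of about 10 N on the block, never more than 18 N. Leave the handle's play taken up towards the strip (do not draw it back), let go of everything, and do not disturb the other things on the table.

Things in the scene. Friction and masses are not known exactly. Their poses are not given: they have to be found in the camera images.
- trimmer: Grey paper trimmer, fixed. Bed 300 mm (x) by 320 mm (y), top 20 mm above the table. Origin: centre of underside, at table height. A dark stop strip (190 mm along x, 24 mm high) stands firmly on the bed; its face, towards -y, is clamped anywhere from y = +42 to +58 mm. Behind it a rail with an orange cutter head at x = +115, y = +88 mm, top 88 mm above the table. Gauge slides along y, +y closes.
- gauge: Back gauge: blue bar 150 mm (x) by 16 mm, top 30 mm above the bed, on a slide along the trimmer's y, same axes. Origin: bottom middle of its front face (towards the strip), at bed height. Travel: trimmer y = -35 to +40 mm; starts at +22 to +36 mm, too close to the strip for the block. Slides with about 4 N of drag (more when faster) and stays where left.
- handle: Red upright post that drags the gauge, 22 mm (x) by 24 mm (y), 64 mm tall above its foot; upper 45 mm free to grip. Origin: centre of its foot, 32 mm above the table. Loose along y between two lugs on the grey tongue behind the gauge: at gauge y = -60 mm in mid-play, -56 mm with its 4 mm play taken up towards the strip, -64 mm the other way. Play takes 0.4 N; then it moves the gauge.
- block: Yellow plastic spacer block, dark patch on top, loose: 50 mm (x) by 40 mm (y) by 45 mm high, 0.13 to 0.25 kg. Origin: centre of underside. Starts on the table beside the trimmer. Its 40 mm width (y) belongs between gauge and strip, its x along the strip (either way round), near mid-bar.
- sharpener: Bystander: green pencil sharpener, 36 x 44 x 45 mm, origin centre of the underside. Leave alone.
- pen_pot: Bystander: dark pot of pens, 72 mm across, about 180 mm high with the pens, origin centre of the underside. Leave alone.
- pencil_case: Bystander: red pencil case, 190 x 58 x 34 mm, origin centre of the underside. Leave alone.
Not all that is in view belongs to the job. Several things look just like the block: the one meant starts nearest to the robot's base.

How it is judged:
On the way, in this order (a step that is already met when the one before it is completed fails the run):
1. the gauge is drawn right back (at least 50 mm of its 75 mm travel open) (y of gauge in the frame of trimmer below -0.015 m), for 0.1 s.
2. the block stands on the bed between gauge and strip, let go (y of block in the frame of trimmer between -0.016 and 0.039 m and y of block in the frame of gauge above 0.018 m and x of block in the frame of trimmer between -0.06 and 0.06 m and z of block in the frame of trimmer between 0.018 and 0.022 m and angle between block's own z axis and vertical below 0.05 rad and contact force between block and the fingers below 0.1 N), for 0.2 s.
3. the gauge, pushed by its handle with the play taken up, nips the block against the strip with 6 to 18 N (contact force between gauge and block between 6 and 18 N and contact force between handle and the fingers above 1 N and y of block in the frame of trimmer above 0.0205 m and y of handle in the frame of gauge above -0.0575 m), for 0.25 s.
At the end, for the whole second after the job is handed in: The block stands on the bed, square (within 0.05 rad) between gauge and strip and within 60 mm of the bed's middle line, the gauge still up against it (within 1.5 mm), the handle's play still taken up towards the strip (within 1.5 mm), all released and at rest (y of gauge in the frame of trimmer between 0.0005 and 0.0195 m and y of block in the frame of gauge between 0.0185 and 0.0215 m and x of block in the frame of trimmer between -0.06 and 0.06 m and z of block in the frame of trimmer below 0.022 m and angle between the x axis of block and the x axis of trimmer, either way round below 0.05 rad and angle between block's own z axis and vertical below 0.05 rad and y of handle in the frame of gauge above -0.0575 m and linear speed of each of block, gauge below 0.01 m/s); the robot touches nothing.
It fails at once if the block is pressed with more than 18 N by the gauge (contact force between gauge and block above 18 N).
It fails at once if a bystander is moved by more than 20 mm (distance of any of sharpener, pen_pot, pencil_case from where it was at the start of the episode above 0.02 m).
It also fails if it takes over 72 s, if anything falls off the work surface, if the arm or the gripper's body presses on something with over 40 N, if the wrist force passes 120 N, or if a joint passes its speed limit or range.

## Working session

There is one attempt and no reset: what is moved stays moved. The work goes in short steps, Python scripts to look and compute and a tool call to move; the robot and the scene stay as the last step left them, time stands still between calls to the robot, and variables do not carry over. Pictures are saved under pics/ and viewed, and the job is handed in when it is done.

Besides the shell and the picture viewer there is one more tool, called after ">>>" as a command line: name --argument value ..., lists and objects as JSON in quotes. apply_moves: Moves the arm, as the interface text tells. Its arguments: {"type":"object","properties":{"moves":{"type":"array"}},"required":["moves"]}

```bash
mkdir -p pics; ls; python3 - <<'E'
from bench import robot, optics, job
import cv2
print(robot.get_obs())
for n in ("side","top","wrist"):
    c=optics.get_calibration(n);print(n,c)
    cv2.imwrite(f"pics/{n}0.png",optics.snapshot(n)[:,:,::-1])
E
```

```text
pics
{'time': 0.0, 'joint_positions': array([ 1.13492090e+00,  8.79207800e-02,  1.37222243e+00, -1.04644947e-05,
        1.68360395e+00, -1.03097821e-01]), 'qvel': array([1.06834393e-03, 2.06643504e-04, 5.48088958e-04, 5.85542213e-04,
       3.77624524e-04, 2.00815369e-05]), 'joint_torque': array([-9.95529663e-04, -3.40192616e+01, -3.02424145e+01,  7.16360752e-02,
        3.33326217e-02, -1.75529112e-04]), 'tool_pos': array([0.17945667, 0.51935567, 0.218339  ]), 'ee_rot': array([-3.13944852e+00, -2.11386234e-04,  2.80881366e+00]), 'wrist_force': array([0.29836205, 0.15304884, 0.24217642]), 'wrist_torque': array([ 0.01896923,  0.01109569, -0.00308414]), 'width': 0.09398529247408424}
side {'fx': 396.449177281477, 'fy': 396.449177281477, 'cx': 258.5183536909937, 'cy': 194.14673956881754, 'rvec': array([ 0.14234778, -2.94409422,  1.03428444]), 'tvec': array([0.49298667, 0.07713651, 1.212914  ])}
top {'fx': 369.29285182236003, 'fy': 369.29285182236003, 'cx': 254.31123957681774, 'cy': 188.99712706244844, 'rvec': array([ 2.11033444, -2.14923075,  0.16860352]), 'tvec': array([0.03600636, 0.52745604, 1.15272764])}
wrist {'fx': 290.1500101753174, 'fy': 290.1500101753174, 'cx': 256.5466241060123, 'cy': 194.71273600745624, 'rvec': array([-2.40104552, -1.71089301, -0.19408288]), 'tvec': array([-0.54901546, -0.02325422,  0.38907307])}
```

View pics/side0.png

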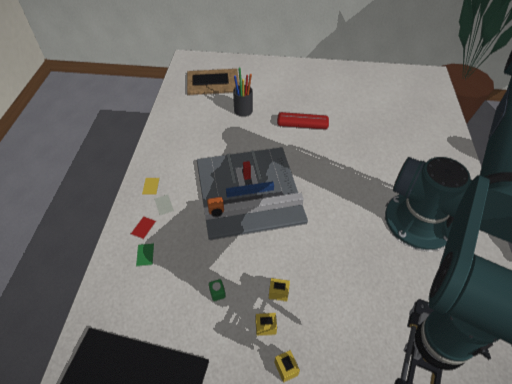

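View pics/top0.png

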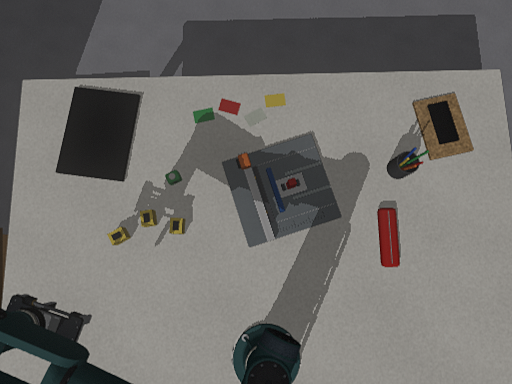

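View pics/wrist0.png

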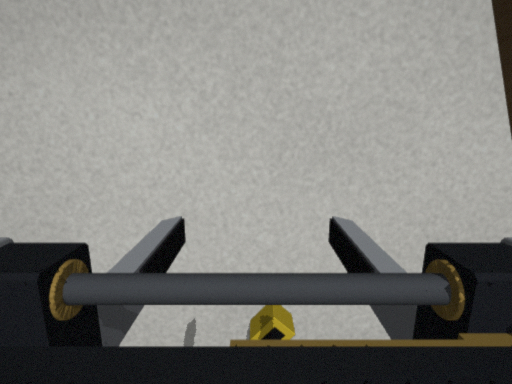

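```bash
cat > h.py <<'E'
import numpy as np, cv2
from scipy.spatial.transform import Rotation as R
from bench import robot, optics, job
def cal(n):
    c=optics.get_calibration(n);return np.array([[c['fx'],0,c['cx']],[0,c['fy'],c['cy']],[0,0,1]]),cv2.Rodrigues(np.array(c['rvec']))[0],np.array(c['tvec'])
def plane(C,px,z):
    K,Rm,t=C;px=np.atleast_2d(px).astype(float)
    d=np.c_[px,np.ones(len(px))]@np.linalg.inv(K).T@Rm; o=-Rm.T@t
    return o+d*((z-o[2])/d[:,2])[:,None]
def tri(obs):
    A=[];b=[]
    for C,p in obs:
        o=-C[1].T@C[2]; d=C[1].T@np.linalg.inv(C[0])@np.array([p[0],p[1],1.]);d/=np.linalg.norm(d)
        P=np.eye(3)-np.outer(d,d);A.append(P);b.append(P@o)
    return np.linalg.solve(sum(A),sum(b))
def proj(C,X):
    return cv2.projectPoints(np.atleast_2d(X).astype(float),cv2.Rodrigues(C[1])[0],C[2],C[0],None)[0][:,0]
def snap(n,f=None):
    C=cal(n);im=optics.snapshot(n)[:,:,::-1].copy()
    if f: cv2.imwrite('pics/'+f,im)
    return C,im
def comps(im,lo,hi,mn=15):
    m=cv2.inRange(cv2.cvtColor(im,cv2.COLOR_BGR2HSV),lo,hi)
    n,l,s,c=cv2.connectedComponentsWithStats(m)
    return m,l,[(i,s[i],c[i]) for i in range(1,n) if s[i,4]>=mn]
E
python3 - <<'E'
from h import *
top=cv2.imread('pics/top0.png');side=cv2.imread('pics/side0.png')
for n,im in(('top',top),('side',side)):
    C=cal(n)
    for nm,lo,hi in(('yel',(20,120,60),(35,255,255)),('red',(0,130,50),(6,255,255)),('blue',(100,100,30),(130,255,255)),('or',(7,150,80),(19,255,255)),('green',(55,80,20),(85,255,255))):
        for i,s,c in comps(im,lo,hi)[2]:
            print(n,nm,s,c.round(1),plane(C,c,0.045).round(3)[0][:2], plane(C,c,.045)[0][:2].__abs__().__pow__(2).sum()**.5)
cv2.imwrite('pics/c1.png',cv2.resize(top[180:260,90:210],None,fx=6,fy=6,interpolation=2))
cv2.imwrite('pics/c2.png',cv2.resize(top[120:255,215:350],None,fx=4.4,fy=4.4,interpolation=2))
cv2.imwrite('pics/c3.png',cv2.resize(side[140:245,185:315],None,fx=5.5,fy=5.5,interpolation=2))
E
```

```text
top yel [265  94  21  13 224] [274.6  99.9] [ 0.831 -0.047] 0.832829083148982
top yel [399 158  11   9  30] [403.7 161.8] [ 0.609 -0.463] 0.7649184682208529
top yel [140 210  16  17 134] [146.9 218.3] [0.439 0.373] 0.5758503381608414
top yel [170 218  14  16 145] [176.4 225.7] [0.414 0.277] 0.4980641385366064
top yel [108 227  22  18 167] [117.5 236.4] [0.383 0.465] 0.6021963995628825
top red [219  99  21  16 219] [228.9 106.3] [0.812 0.107] 0.8193250887542333
top red [408 162  15   5  21] [416.1 163.5] [ 0.602 -0.503] 0.7845474791586843
top red [286 178  11  11  71] [291.3 182.6] [ 0.547 -0.094] 0.554578435378408
top red [378 208  21  59 990] [387.9 236.9] [ 0.366 -0.393] 0.5371911832502432
top blue [401 148  16  14  43] [409.1 153.8] [ 0.635 -0.483] 0.7978218617133183
top blue [266 168  19  44 220] [275.1 189.6] [ 0.525 -0.041] 0.5260890772996782
top or [238 153  13  14 126] [244.  159.8] [0.626 0.058] 0.628424025064918
top or [404 164  13   6  33] [410.5 166.9] [ 0.591 -0.484] 0.7636078619070567
top green [193 108  21  15 222] [203.1 114.9] [0.784 0.194] 0.8073516258517875
top gre
[... 1045 characters left out ...]
  13  24] [248.2  88.7] [ 0.585 -0.528] 0.788121901786112
side or [208 197  16  17 169] [215.  203.4] [0.623 0.037] 0.624088356466829
side green [459   0  30  46 552] [469.1  16.7] [-0.412 -1.207] 1.275316296620331
side green [482   0  28  46 677] [493.3  18.8] [-0.525 -1.2  ] 1.3096583985489618
side green [506  10   6  13  23] [509.5  16.4] [-0.61  -1.233] 1.3751294216004875
side green [492  27  20  25 173] [503.2  38.8] [-0.519 -1.019] 1.143505846535168
side green [239  68   3  28  48] [240.1  81.9] [ 0.621 -0.569] 0.8418551727095303
side green [136 244  18  22 323] [144.7 254.3] [0.784 0.227] 0.816429204030575
side green [209 280  16  21 185] [216.9 290.9] [0.573 0.313] 0.6533111770014823
```

View pics/c1.png

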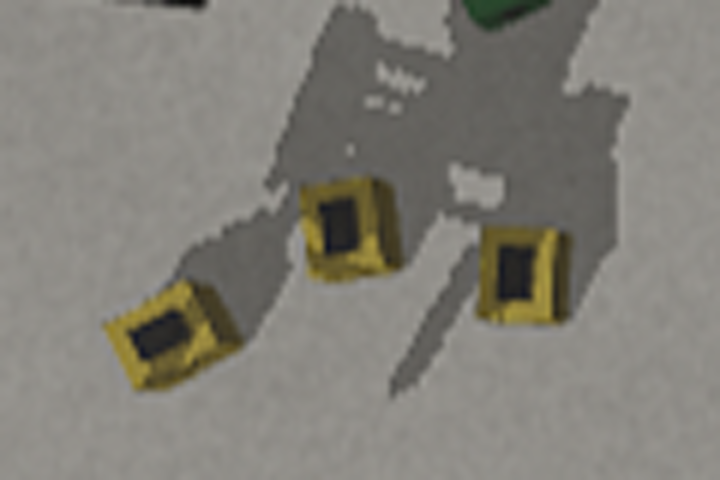

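View pics/c2.png

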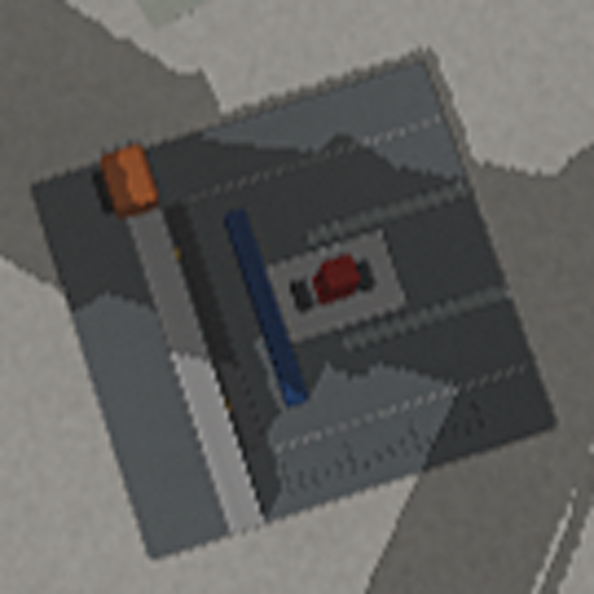

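View pics/c3.png

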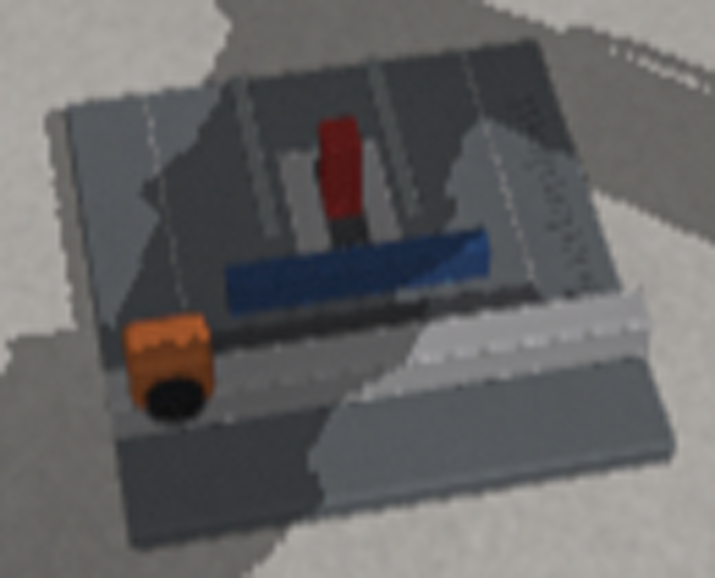

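```bash
python3 - <<'E'
from h import *
T=cal('top');S=cal('side')
tc=np.array([[30,185],[430,50],[555,425],[152,558]])/4.4+[215,120]   # +y+x, -y+x, -y-x, +y-x
sc=np.array([[135,547],[66,106],[540,40],[672,455]])/5.5+[185,140]
loc=np.array([[.15,.16],[.15,-.16],[-.15,-.16],[-.15,.16]])
def fit(l,p):
    lc=l-l.mean(0);pc=p-p.mean(0);M,_=cv2.estimateAffinePartial2D(l,p)
    a=np.arctan2(M[1,0],M[0,0]);s=np.hypot(M[1,0],M[0,0])
    return p.mean(0),a,s
for n,C,c in(('top',T,tc),('side',S,sc)):
    P=plane(C,c,.02)[:,:2];print(n,P.round(4).tolist(),fit(loc,P))
for a,b in zip(tc,sc): print(tri([(T,a),(S,b)]).round(4))
# bar top corners & handle top & cutter
print('bar T',plane(T,np.array([[236,210],[295,402]])/4.4+[215,120],.05).round(4))
print('bar S',plane(S,np.array([[227,270],[488,235]])/5.5+[185,140],.05).round(4))
print('hand top S',plane(S,np.array([[338,122]])/5.5+[185,140],.096).round(4))
print('hand top T',plane(T,np.array([[345,270]])/4.4+[215,120],.096).round(4))
E
```

```text
Traceback (most recent call last):
cv2.error: OpenCV(4.12.0) /io/opencv/modules/calib3d/src/ptsetreg.cpp:1108: error: (-215:Assertion failed) count >= 0 && to.checkVector(2) == count in function 'estimateAffinePartial2D'
```

```bash
cat >> h.py <<'E'
loc=np.array([[.15,.16],[.15,-.16],[-.15,-.16],[-.15,.16]])
def fit(l,p):
    "rigid 2D fit; returns origin, yaw, rms"
    lm,pm=l.mean(0),p.mean(0)
    r,_=R.align_vectors(np.c_[p-pm,np.zeros(len(p))],np.c_[l-lm,np.zeros(len(l))])
    a=r.as_euler('xyz')[2];M=np.array([[np.cos(a),-np.sin(a)],[np.sin(a),np.cos(a)]])
    o=pm-M@lm
    return o,a,np.sqrt((((l@M.T+o)-p)**2).sum(1)).round(4)
E
python3 - <<'E'
from h import *
T=cal('top');S=cal('side')
tc=np.array([[30,185],[430,50],[555,425],[152,558]])/4.4+[215,120]
sc=np.array([[135,547],[66,106],[540,40],[672,455]])/5.5+[185,140]
for n,C,c in(('top',T,tc),('side',S,sc)):
    P=plane(C,c,.02)[:,:2];print(n,P.round(4).tolist(),fit(loc,P))
for a,b in zip(tc,sc): print(tri([(T,a),(S,b)]).round(4))
print('bar T',plane(T,np.array([[236,210],[295,402]])/4.4+[215,120],.05).round(4))
print('bar S',plane(S,np.array([[227,270],[488,235]])/5.5+[185,140],.05).round(4))
print('hand top S',plane(S,np.array([[338,122]])/5.5+[185,140],.096).round(4))
print('hand top T',plane(T,np.array([[345,270]])/4.4+[215,120],.096).round(4))
E
```

```text
top [[0.6259, 0.1339], [0.7266, -0.175], [0.4355, -0.2548], [0.3434, 0.0452]] (array([ 0.5328496 , -0.06267323]), np.float64(0.2968896507791574), array([0.0036, 0.0047, 0.0048, 0.0015]))
side [[0.6225, 0.1478], [0.7175, -0.1601], [0.4325, -0.2476], [0.3448, 0.0614]] (array([ 0.52934843, -0.04961066]), np.float64(0.2934116767542619), array([0.0043, 0.0018, 0.0015, 0.0055]))
[0.6282 0.1359 0.0013]
[ 0.7271 -0.1772  0.0034]
[ 0.4343 -0.2564  0.0118]
[ 0.3432  0.0458 -0.0021]
bar T [[ 0.5964 -0.0215  0.05  ]
 [ 0.453  -0.0609  0.05  ]]
bar S [[ 0.5965 -0.0176  0.05  ]
 [ 0.4537 -0.058   0.05  ]]
hand top S [[ 0.5423 -0.093   0.096 ]]
hand top T [[ 0.541  -0.0959  0.096 ]]
```

```bash
python3 - <<'E'
from h import *
T=cal('top');S=cal('side')
tc=np.array([[30,185],[430,50],[555,425],[152,558]])/4.4+[215,120]
sc=np.array([[135,547],[66,106],[540,40],[672,455]])/5.5+[185,140]
P=np.array([tri([(T,a),(S,b)]) for a,b in zip(tc,sc)]);print(fit(loc,P[:,:2]))
o,a,_=fit(loc,P[:,:2])
M=np.array([[np.cos(a),-np.sin(a)],[np.sin(a),np.cos(a)]])
for q in ([.5964,-.0215],[.453,-.0609],[.5965,-.0176],[.4537,-.058],[.5423,-.093],[.541,-.0959],[.623,.055]): print(q,((np.array(q)-o)@M).round(4))
# overlay
for n,C in(('top',T),('side',S)):
    im=cv2.imread(f'pics/{n}0.png')
    im=cv2.resize(im,None,fx=4,fy=4,interpolation=2)
    for z in(0,.02):
        X=np.c_[loc@M.T+o,np.full(4,z)];p=((proj(C,X)+.5)*4).astype(int)
        cv2.polylines(im,[p.reshape(-1,1,2)],True,(0,255,0) if z else (0,0,255),1)
    cv2.imwrite(f'pics/ov_{n}.png',im[480:1020,840:1420] if n=='top' else im[540:1000,700:1300])
E
```

```text
(array([ 0.53322843, -0.06296966]), np.float64(0.29275437281236166), array([0.0034, 0.006 , 0.0034, 0.0012]))
[0.5964, -0.0215] [0.0725 0.0215]
[0.453, -0.0609] [-0.0762  0.0251]
[0.5965, -0.0176] [0.0737 0.0252]
[0.4537, -0.058] [-0.0747  0.0277]
[0.5423, -0.093] [ 0.     -0.0314]
[0.541, -0.0959] [-0.0021 -0.0338]
[0.623, 0.055] [0.12  0.087]
```

View pics/ov_top.png

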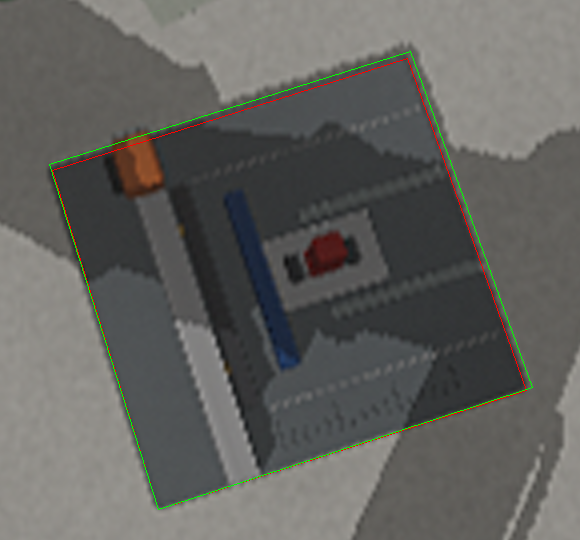

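View pics/ov_side.png

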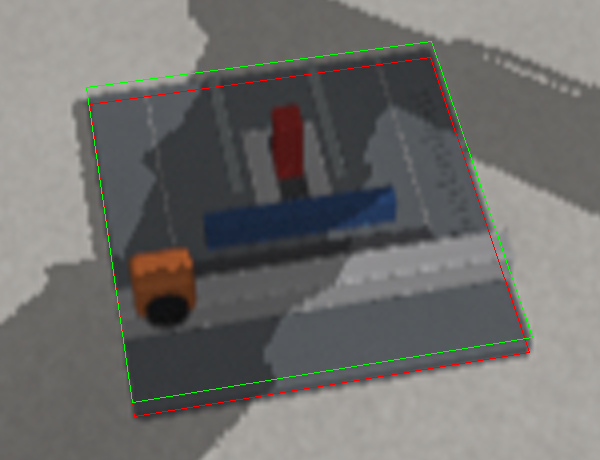

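```bash
cat >> h.py <<'E'
def go(x,y,z,yaw):
    o=robot.get_obs();Rm=R.from_euler('xyz',o['ee_rot'])
    d=Rm.inv().apply(np.array([x,y,z])-o['tool_pos'])*100
    rv=(Rm.inv()*R.from_euler('xyz',[np.pi,0,yaw])).as_rotvec()
    print('t',o['time'],'pos',o['tool_pos'].round(4),'rot',o['ee_rot'].round(3),'| shift cm',d.round(2),'dist',np.linalg.norm(d).round(1),'turn',rv.round(3),'F',o['wrist_force'].round(1),'w',round(o['width'],4))
TO=np.array([.532,-.062]);TA=.293
def w(lx,ly): 
    c,s=np.cos(TA),np.sin(TA);return TO+np.array([c*lx-s*ly,s*lx+c*ly])
E
python3 - <<'E'
from h import *
go(.5415,-.0945,.20,1.864)
E
```

```text
t 0.15 pos [0.1795 0.5195 0.2186] rot [-3.14  -0.     2.809] | shift cm [-54.27 -46.2    1.92] dist 71.3 turn [-0.002  0.001  0.945] F [-0.4 -0.5  0.5] w 0.0938
```

>>> apply_moves --moves '[[[-4,-3.4,0.2],[0,0,0.1],1],[[-8,-6.8,0.4],[0,0,0.2],1],[[-12,-10.2,0.5],[0,0,0.3],1],[[-16,-13.6,0.6],[0,0,0.4],1],[[-19,-16.2,0.7],[0,0,0.5],1],[[-22,-18.7,0.8],[0,0,0.6],1],[[-25,-21.3,0.9],[0,0,0.7],1],[[-28,-23.8,1],[0,0,0.8],1],[[-31,-26.4,1.1],[0,0,0.9],1],[[-34,-29,1.2],[0,0,0.945],1]]'

```text
time: 0.98
tool_pos: [0.3914, 0.159, 0.2081]
ee_rot: [3.141, -0.0, 1.86]
wrist_force: [1.9, 1.5, 0.2]
width: 0.094
```

```bash
python3 - <<'E'
from h import *
go(.5415,-.0945,.20,1.864)
E
```

```text
t 0.9833 pos [0.3914 0.159  0.2081] rot [ 3.141 -0.     1.86 ] | shift cm [-28.58   7.16   0.81] dist 29.5 turn [ 0.    -0.    -0.004] F [1.9 1.5 0.2] w 0.094
```

>>> apply_moves --moves '[[[-3.6,0.9,0.1],[0,0,0],1],[[-7.2,1.8,0.2],[0,0,0],1],[[-10.8,2.7,0.3],[0,0,0],1],[[-14.4,3.6,0.4],[0,0,0],1],[[-18,4.5,0.5],[0,0,0],1],[[-21.6,5.4,0.6],[0,0,0],1],[[-25.2,6.3,0.7],[0,0,0],1],[[-28,7.1,0.8],[0,0,0],1],[[-28.6,7.2,0.8],[0,0,0],1],[[-28.6,7.2,0.8],[0,0,0],1]]'

```text
time: 1.82
tool_pos: [0.5427, -0.0937, 0.199]
ee_rot: [-3.14, -0.001, 1.861]
wrist_force: [-0.8, 0.3, 0.5]
width: 0.0941
```

```bash
python3 - <<'E'
from h import *
C,im=snap('wrist','w1.png')
C,im=snap('side','s1.png')
go(.5415,-.0945,.073,1.864)
E
```

```text
t 1.9167 pos [ 0.5421 -0.0914  0.1999] rot [-3.141e+00 -1.000e-03  1.864e+00] | shift cm [-0.3  -0.13 12.69] dist 12.7 turn [-0.001 -0.001 -0.   ] F [-0.6 -0.3 -0.1] w 0.0939
```

View pics/w1.png

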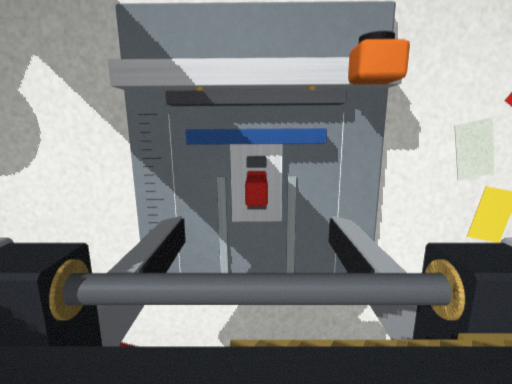

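View pics/s1.png

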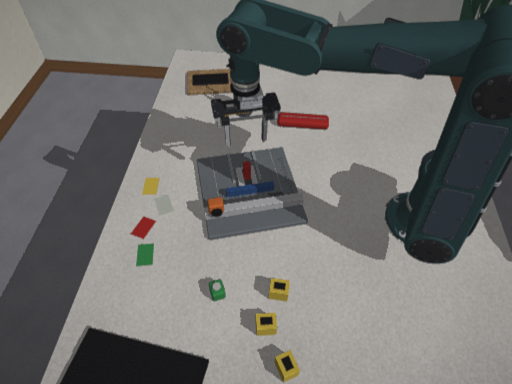

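```bash
python3 - <<'E'
from h import *
C=cal('wrist');print('cam',(-C[1].T@C[2]).round(3))
im=cv2.imread('pics/w1.png')
cv2.imwrite('pics/w1c.png',cv2.resize(im[60:240,120:400],None,fx=2.8,fy=2.8,interpolation=2))
def L(px,z):
    p=plane(C,px,z)[:,:2]-TO;c,s=np.cos(TA),np.sin(TA);return (p@np.array([[c,-s],[s,c]])).round(4).tolist()
m,l,cs=comps(im,(100,100,30),(130,255,255),50)
for i,s,c in cs: print('blue',s,L([[s[0],s[1]],[s[0]+s[2],s[1]],[s[0],s[1]+s[3]]],.05))
m,l,cs=comps(im,(0,130,50),(6,255,255),50)
for i,s,c in cs: print('red',s,L([[s[0],s[1]],[s[0]+s[2],s[1]]],.096))
for col in (140,220,300): print('strip col',col,[int(v) for v in im[80:112,col].mean(1)])
for c in(256,): print('red col',im[165:212,c].tolist()[::2])
E
```

```text
cam [ 0.523 -0.029  0.365]
blue [ 186  128  141   17 2128] [[-0.0738, 0.0336], [0.0753, 0.0336], [-0.0747, 0.0159]]
red [245 172  23  34 674] [[-0.01, -0.0064], [0.0115, -0.0064]]
strip col 140 [136, 137, 133, 137, 133, 120, 95, 86, 82, 84, 82, 80, 84, 82, 85, 87, 84, 85, 83, 81, 85, 86, 83, 84, 86, 86, 85, 87, 83, 85, 82, 82]
strip col 220 [219, 218, 217, 216, 189, 128, 94, 88, 85, 81, 82, 80, 81, 83, 84, 83, 84, 83, 87, 82, 84, 81, 79, 69, 47, 50, 73, 83, 84, 84, 80, 81]
strip col 300 [207, 208, 210, 199, 145, 100, 88, 85, 84, 80, 87, 83, 83, 84, 82, 82, 84, 86, 87, 83, 84, 84, 79, 58, 45, 66, 81, 82, 79, 83, 82, 84]
red col [[57, 54, 53], [87, 84, 83], [140, 139, 138], [58, 59, 102], [29, 27, 122], [18, 20, 94], [15, 11, 93], [8, 11, 91], [22, 23, 96], [20, 24, 123], [25, 26, 130], [26, 29, 131], [26, 29, 131], [24, 26, 130], [29, 32, 133], [26, 27, 129], [25, 30, 130], [25, 27, 128], [20, 24, 127], [24, 28, 129], [27, 28, 105], [53, 50, 54], [100, 101, 99], [140, 139, 138]]
```

View pics/w1c.png

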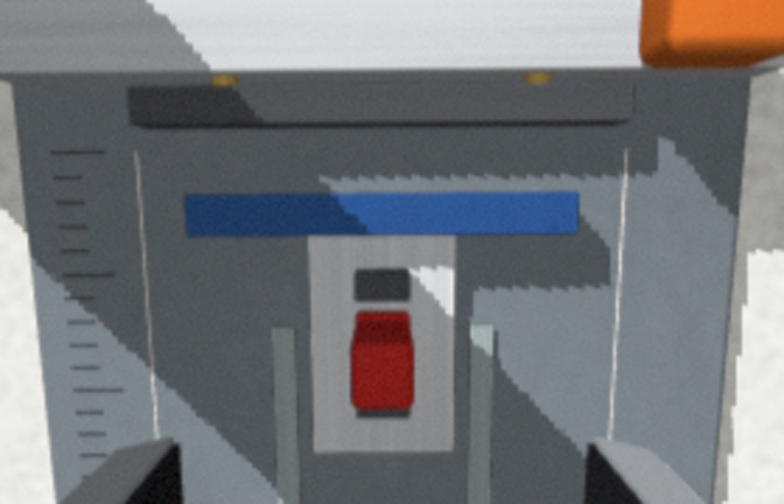

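```bash
cat >> h.py <<'E'
def L(C,px,z):
    p=plane(C,px,z)[:,:2]-TO;c,s=np.cos(TA),np.sin(TA);return (p@np.array([[c,-s],[s,c]])).round(4).tolist()
E
python3 - <<'E'
from h import *
# calibrate: wrist cal now same pose
C=cal('wrist')
print('handle top front/back',L(C,[[256,183],[256,206]],.096))
print('strip face top',L(C,[[180,104],[330,104]],.044),'strip ends',L(C,[[166,100],[345,100]],.044))
print('cutter bottom right', L(C,[[349,72],[405,72]],.088))
# bed -edges at row: lines left/right of bed at z=.02
print('bed L/R',L(C,[[137,150],[383,150]],.02))
print('bed far edge',L(C,[[200,3],[300,3]],.02))
print('bar yaw',L(C,[[186,136],[327,136]],.05))
E
```

```text
handle top front/back [[0.0003, -0.0168], [0.0003, -0.0393]]
strip face top [[-0.0802, 0.0584], [0.0785, 0.0584]] strip ends [[-0.0947, 0.0624], [0.0941, 0.0624]]
cutter bottom right [[0.0833, 0.0823], [0.1332, 0.0823]]
bed L/R [[-0.14, 0.0083], [0.1497, 0.0084]]
bed far edge [[-0.059, 0.1625], [0.0468, 0.1625]]
bar yaw [[-0.0742, 0.0253], [0.0757, 0.0253]]
```

```bash
python3 - <<'E'
from h import *
print(w(.0007,-.028));go(*w(.0007,-.028),.073,1.864)
E
```

```text
[ 0.54075729 -0.08860451]
t 1.9167 pos [ 0.5421 -0.0914  0.1999] rot [-3.141e+00 -1.000e-03  1.864e+00] | shift cm [ 0.29 -0.04 12.69] dist 12.7 turn [-0.001 -0.001 -0.   ] F [-0.6 -0.3 -0.1] w 0.0939
```

>>> apply_moves --moves '[[[0.2,0,3],[0,0,0],1],[[0.3,0,6],[0,0,0],1],[[0.3,0,9],[0,0,0],1],[[0.3,0,11.5],[0,0,0],1],[[0.3,0,12.7],[0,0,0],0.7],[[0.3,0,12.7],[0,0,0],0.3],[[0.3,0,12.7],[0,0,0],0],[[0.3,0,12.7],[0,0,0],0],[[0.3,0,12.7],[0,0,0],0],[[0.3,0,12.7],[0,0,0],0]]'

```text
time: 2.75
tool_pos: [0.543, -0.0894, 0.0754]
ee_rot: [3.138, 0.002, 1.864]
wrist_force: [1.0, 0.9, -0.2]
width: 0.0571
```

```bash
python3 - <<'E'
from h import *
go(*w(.0007,-.088),.073,1.864)
E
```

```text
t 2.75 pos [ 0.543  -0.0894  0.0754] rot [3.138e+00 2.000e-03 1.864e+00] | shift cm [-5.85 -0.19  0.25] dist 5.9 turn [ 0.003  0.002 -0.   ] F [ 1.   0.9 -0.2] w 0.0571
```

Fingers are still closing; let them finish, then drag back.

>>> apply_moves --moves '[[[0,0,0],[0,0,0],0],[[0,0,0],[0,0,0],0],[[0,0,0],[0,0,0],0],[[0,0,0],[0,0,0],0],[[0,0,0],[0,0,0],0],[[0,0,0],[0,0,0],0],[[0,0,0],[0,0,0],0],[[0,0,0],[0,0,0],0],[[-0.3,0,0],[0,0,0],0],[[-0.6,0,0],[0,0,0],0]]'

```text
time: 3.58
tool_pos: [0.5423, -0.0942, 0.0731]
ee_rot: [-3.139, -0.003, 1.864]
wrist_force: [-6.3, 1.5, 4.5]
width: 0.0218
```

>>> apply_moves --moves '[[[-0.6,0,0],[0,0,0],0],[[-1.2,0,0],[0,0,0],0],[[-1.8,0,0],[0,0,0],0],[[-2.4,0,0],[0,0,0],0],[[-3,0,0],[0,0,0],0],[[-3.6,0,0],[0,0,0],0],[[-4.2,0,0],[0,0,0],0],[[-4.8,0,0],[0,0,0],0],[[-5.2,0,0],[0,0,0],0],[[-5.4,0,0],[0,0,0],0]]'

```text
time: 4.42
tool_pos: [0.5582, -0.1462, 0.0732]
ee_rot: [-3.14, -0.003, 1.864]
wrist_force: [-4.9, 2.0, 4.6]
width: 0.0218
```

```bash
python3 - <<'E'
from h import *
go(*w(.0007,-.088),.073,1.864)
snap('top','t2.png')
snap('wrist','w2.png')
E
```

```text
t 4.4167 pos [ 0.5582 -0.1462  0.0732] rot [-3.140e+00 -3.000e-03  1.864e+00] | shift cm [ 0.02 -0.01  0.02] dist 0.0 turn [-0.002 -0.003 -0.   ] F [-4.9  2.   4.6] w 0.0218
```

View pics/w2.png

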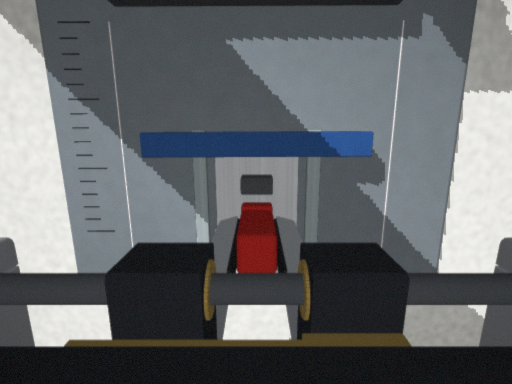

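```bash
python3 - <<'E'
from h import *
C=cal('wrist')
print(L(C,[[256,131],[141,157],[373,157],[256,157]],.05), L(C,[[256,4]],.044))
T=cal('top');im=cv2.imread('pics/t2.png')
for i,s,c in comps(im,(100,100,30),(130,255,255))[2]: print(s,c,L(T,c,.05))
E
```

```text
[[0.0001, -0.0255], [-0.0742, -0.0419], [0.0756, -0.0419], [0.0001, -0.0419]] [[0.0001, 0.0484]]
[399 148  17  15  46] [408.41304348 154.30434783] [[-0.0243, -0.4276]]
[282 162  10  24 108] [286.7962963  171.87037037] [[0.0421, -0.0317]]
```

>>> apply_moves --moves '[[[0,0,0],[0,0,0],0.5],[[0,0,0],[0,0,0],1],[[0,0,0],[0,0,0],1],[[0,0,0],[0,0,0],1],[[0,0,-1],[0,0,0],1],[[0,0,-4],[0,0,0],1],[[0,0,-7],[0,0,0],1],[[0,0,-10],[0,0,0],1],[[0,0,-12.5],[0,0,0],1],[[0,0,-12.5],[0,0,0],1]]'

```text
time: 5.35
tool_pos: [0.5622, -0.1477, 0.2065]
ee_rot: [3.13, 0.008, 1.864]
wrist_force: [0.4, -0.0, 1.5]
width: 0.0853
```

```bash
python3 - <<'E'
from h import *
go(.415,.25,.2,1.57)
E
```

```text
t 5.35 pos [ 0.5622 -0.1477  0.2065] rot [3.13  0.008 1.864] | shift cm [42.33 -2.6   0.28] dist 42.4 turn [0.012 0.006 0.294] F [ 0.4 -0.   1.5] w 0.0853
```

>>> apply_moves --moves '[[[4,-0.3,0],[0,0,0.05],1],[[8,-0.5,0],[0,0,0.1],1],[[12,-0.8,0],[0,0,0.15],1],[[16,-1,0],[0,0,0.2],1],[[20,-1.3,0],[0,0,0.25],1],[[24,-1.5,0],[0,0,0.294],1],[[28,-1.8,0],[0,0,0.294],1],[[32,-2,0],[0,0,0.294],1],[[35,-2.2,0],[0,0,0.294],1],[[37,-2.4,0],[0,0,0.294],1]]'

```text
time: 6.18
tool_pos: [0.4276, 0.2033, 0.1981]
ee_rot: [-3.141, -0.001, 1.573]
wrist_force: [-0.4, -0.7, 0.5]
width: 0.0943
```

```bash
python3 - <<'E'
from h import *
snap('wrist','w3.png')
snap('top','t3.png')
go(.415,.28,.022,1.57)
E
```

```text
t 6.2833 pos [0.4278 0.2031 0.1981] rot [-3.141e+00 -1.000e-03  1.575e+00] | shift cm [ 7.68 -1.24 17.61] dist 19.3 turn [-0.    -0.001  0.005] F [ 0.7 -0.6  0.4] w 0.0937
```

View pics/w3.png

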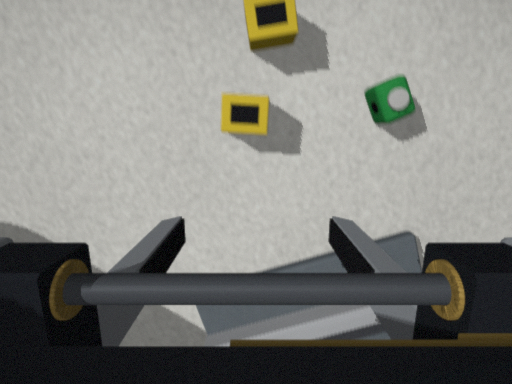

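```bash
python3 - <<'E'
from h import *
C=cal('wrist');im=cv2.imread('pics/w3.png')
cv2.imwrite('pics/w3c.png',cv2.resize(im[70:160,190:310],None,fx=6,fy=6,interpolation=2))
g=cv2.cvtColor(im,cv2.COLOR_BGR2HSV)
# patch
m=np.zeros(im.shape[:2],np.uint8);m[85:145,215:275]=255
y=cv2.inRange(g,(20,100,140),(35,255,255))&m
c=max(cv2.findContours(y,cv2.RETR_EXTERNAL,cv2.CHAIN_APPROX_NONE)[0],key=cv2.contourArea)
r=cv2.minAreaRect(c);b=cv2.boxPoints(r);P=plane(C,b,.045)
print(r,P.round(4)[:,:2].tolist(),P.mean(0).round(4),[np.linalg.norm(P[i]-P[i-1]).round(4) for i in range(4)])
d=cv2.inRange(im,(0,0,0),(60,60,60))&m
c=max(cv2.findContours(d,cv2.RETR_EXTERNAL,cv2.CHAIN_APPROX_NONE)[0],key=cv2.contourArea)
r=cv2.minAreaRect(c);P2=plane(C,cv2.boxPoints(r),.045);print('patch',r,P2.mean(0).round(4))
e=[P[i]-P[i-1] for i in range(4)];k=max(e,key=np.linalg.norm);print('long yaw',np.arctan2(k[1],k[0]))
E
```

```text
((244.2362060546875, 113.98448181152344), (46.62528991699219, 38.697811126708984), 3.3664603233337402) [[0.388, 0.2634], [0.3913, 0.3027], [0.4398, 0.3002], [0.4379, 0.2607]] [0.4142 0.2817 0.045 ] [np.float64(0.05), np.float64(0.0394), np.float64(0.0485), np.float64(0.0395)]
patch ((244.48101806640625, 113.82241821289062), (25.837690353393555, 15.443891525268555), 3.3664608001708984) [0.4145 0.2821 0.045 ]
long yaw 3.088152490923976
```

View pics/w3c.png

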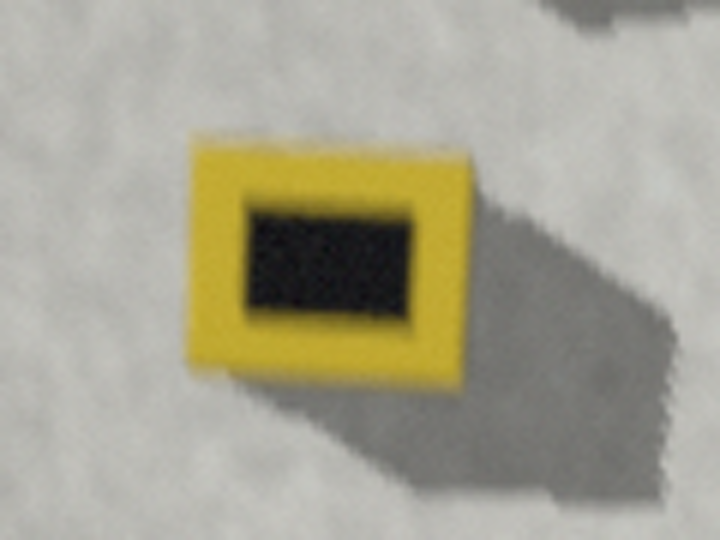

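```bash
python3 - <<'E'
from h import *
go(.4144,.2819,.025,1.518)
E
```

```text
t 6.2833 pos [0.4278 0.2031 0.1981] rot [-3.141e+00 -1.000e-03  1.575e+00] | shift cm [ 7.87 -1.3  17.32] dist 19.1 turn [-0.    -0.001  0.057] F [ 0.7 -0.6  0.4] w 0.0937
```

>>> apply_moves --moves '[[[3.5,-0.6,1],[0,0,0.055],1],[[7,-1.2,3],[0,0,0.055],1],[[7.9,-1.3,6],[0,0,0.055],1],[[7.9,-1.3,9.5],[0,0,0.055],1],[[7.9,-1.3,12.5],[0,0,0.055],1],[[7.9,-1.3,15.2],[0,0,0.055],1],[[7.9,-1.3,16.8],[0,0,0.055],1],[[7.9,-1.3,17.3],[0,0,0.055],1],[[7.9,-1.3,17.3],[0,0,0.055],0.5],[[7.9,-1.3,17.3],[0,0,0.055],0]]'

```text
time: 7.12
tool_pos: [0.4173, 0.2794, 0.026]
ee_rot: [3.14, -0.001, 1.514]
wrist_force: [-0.2, 0.1, 0.2]
width: 0.0838
```

>>> apply_moves --moves '[[[0,0,0],[0,0,0],0],[[0,0,0],[0,0,0],0],[[0,0,0],[0,0,0],0],[[0,0,0],[0,0,0],0],[[0,0,0],[0,0,0],0],[[0,0,0],[0,0,0],0],[[0,0,0],[0,0,0],0],[[0,0,-0.5],[0,0,0],0],[[0,0,-2.5],[0,0,0],0],[[0,0,-5],[0,0,0],0]]'

```text
time: 7.95
tool_pos: [0.414, 0.2784, 0.0728]
ee_rot: [-3.136, 0.004, 1.515]
wrist_force: [0.5, 0.3, -1.3]
width: 0.0493
```

```bash
python3 - <<'E'
from h import *
snap('wrist','w4.png');snap('side','s4.png')
# place: L frame: strip face .058 -> block centre y ~ .030
print(w(.0,.030)); go(*w(0,.030),.20,1.864)
E
```

```text
[ 0.52333523 -0.03327855]
t 8.05 pos [0.4189 0.281  0.079 ] rot [ 3.134 -0.004  1.515] | shift cm [-30.75  12.27 -12.14] dist 35.3 turn [ 0.008 -0.003 -0.349] F [ 0.7  0.7 -1.4] w 0.0499
```

View pics/w4.png

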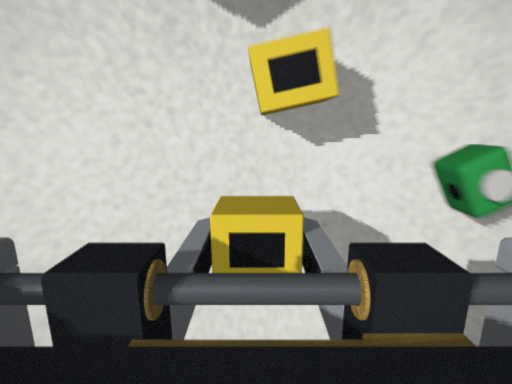

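View pics/s4.png

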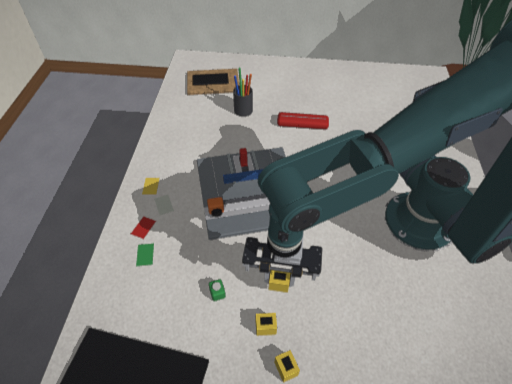

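>>> apply_moves --moves '[[[-1,0.4,-3.5],[0,0,0],0],[[-3,1.2,-6.5],[0,0,-0.05],0],[[-6,2.4,-9],[0,0,-0.1],0],[[-9.5,3.8,-10.5],[0,0,-0.15],0],[[-13,5.2,-11.5],[0,0,-0.2],0],[[-16.5,6.6,-12.1],[0,0,-0.25],0],[[-20,8,-12.1],[0,0,-0.3],0],[[-23.5,9.4,-12.1],[0,0,-0.349],0],[[-26.5,10.6,-12.1],[0,0,-0.349],0],[[-29,11.6,-12.1],[0,0,-0.349],0]]'

```text
time: 8.88
tool_pos: [0.5158, -0.0189, 0.1943]
ee_rot: [-3.14, -0.0, 1.862]
wrist_force: [-0.1, -0.6, -2.5]
width: 0.0496
```

>>> apply_moves --moves '[[[-1,0.2,0],[0,0,0],0],[[-1.7,0.1,0],[0,0,0],0],[[-1.7,0.1,0],[0,0,0],0],[[-1.7,0.1,0.5],[0,0,0],0],[[-1.7,0.1,2],[0,0,0],0],[[-1.7,0.1,4],[0,0,0],0],[[-1.7,0.1,6],[0,0,0],0],[[-1.7,0.1,7],[0,0,0],0],[[-1.7,0.1,7],[0,0,0],0],[[-1.7,0.1,7],[0,0,0],0]]'

```text
time: 9.72
tool_pos: [0.5213, -0.0313, 0.1259]
ee_rot: [-3.141, -0.001, 1.865]
wrist_force: [0.4, 0.0, -1.9]
width: 0.05
```

```bash
python3 - <<'E'
from h import *
snap('wrist','w5.png');snap('side','s5.png')
go(*w(0,.030),.047,1.864);C=cal('wrist');print((-C[1].T@C[2]).round(3))
E
```

```text
t 9.8167 pos [ 0.5226 -0.032   0.1277] rot [3.139e+00 1.000e-03 1.865e+00] | shift cm [-0.14  0.02  8.07] dist 8.1 turn [0.002 0.001 0.001] F [-0.2 -0.2 -1.2] w 0.0501
[0.503 0.03  0.292]
```

View pics/w5.png

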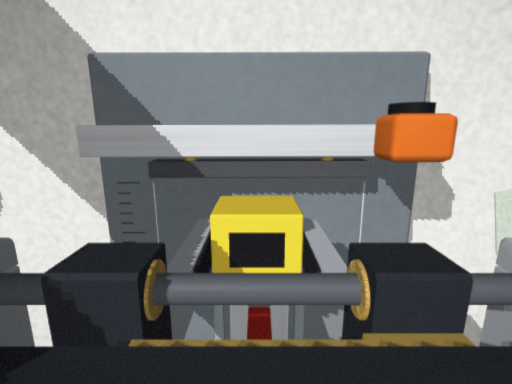

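View pics/s5.png

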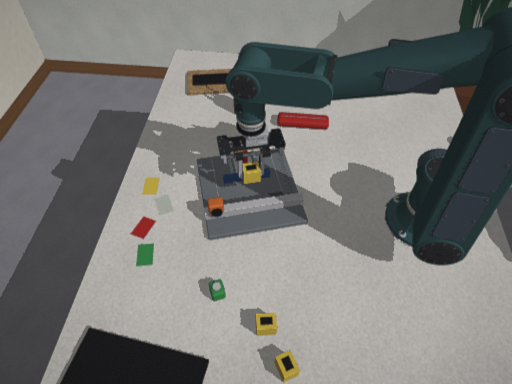

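```bash
python3 - <<'E'
from h import *
C=cal('wrist')
print('blk front top edge',L(C,[[212,213.5],[302,213.5]],.1477),'patch',L(C,[[231,233],[284,233],[256,267]],.1477),'front bottom',L(C,[[219,197],[296,197]],.1027))
print('strip',L(C,[[200,175],[200,178],[330,178]],.044),'bed far',L(C,[[250,53]],.02))
E
```

```text
blk front top edge [[-0.0239, 0.053], [0.0229, 0.053]] patch [[-0.0143, 0.0423], [0.0137, 0.0423], [-0.0011, 0.0227]] front bottom [[-0.0259, 0.051], [0.0259, 0.051]]
strip [[-0.0494, 0.0564], [-0.0495, 0.0537], [0.0633, 0.0538]] bed far [[-0.0061, 0.1592]]
```

>>> apply_moves --moves '[[[-0.4,0,0],[0,0,0],0],[[-0.8,0,0.5],[0,0,0],0],[[-0.8,0,2],[0,0,0],0],[[-0.8,0,4],[0,0,0],0],[[-0.8,0,6],[0,0,0],0],[[-0.8,0,7],[0,0,0],0],[[-0.8,0,7.5],[0,0,0],0],[[-0.8,0,7.7],[0,0,0],0],[[-0.8,0,7.8],[0,0,0],0],[[-0.8,0,7.8],[0,0,0],0]]'

```text
time: 10.65
tool_pos: [0.5249, -0.0402, 0.0493]
ee_rot: [3.14, 0.001, 1.864]
wrist_force: [0.5, 0.5, -1.5]
width: 0.0497
```

```bash
python3 - <<'E'
from h import *
go(*w(0,.024),.046,1.864)
E
```

```text
t 10.65 pos [ 0.5249 -0.0402  0.0493] rot [3.140e+00 1.000e-03 1.864e+00] | shift cm [0.11 0.05 0.33] dist 0.3 turn [ 0.002  0.001 -0.   ] F [ 0.5  0.5 -1.5] w 0.0497
```

Still carrying the weight; creep down another 3 mm and check.

>>> apply_moves --moves '[[[0,0,0.1],[0,0,0],0],[[0,0,0.15],[0,0,0],0],[[0,0,0.2],[0,0,0],0],[[0,0,0.25],[0,0,0],0],[[0,0,0.3],[0,0,0],0],[[0,0,0.3],[0,0,0],0],[[0,0,0.3],[0,0,0],0],[[0,0,0.3],[0,0,0],0],[[0,0,0.3],[0,0,0],0],[[0,0,0.3],[0,0,0],0]]'

```text
time: 11.48
tool_pos: [0.5243, -0.04, 0.0459]
ee_rot: [3.141, 0.0, 1.864]
wrist_force: [-1.5, 0.8, 4.4]
width: 0.0497
```

```bash
python3 - <<'E'
from h import *
go(*w(0,.024),.046,1.864)
E
```

```text
t 11.4833 pos [ 0.5243 -0.04    0.0459] rot [3.141 0.    1.864] | shift cm [ 0.08  0.1  -0.01] dist 0.1 turn [ 0.001  0.    -0.   ] F [-1.5  0.8  4.4] w 0.0497
```

Now touching the bed (+4 N up). Release and raise.

>>> apply_moves --moves '[[[0,0,0],[0,0,0],0.6],[[0,0,0],[0,0,0],0.8],[[0,0,0],[0,0,0],0.9],[[0,0,0],[0,0,0],1],[[0,0,0],[0,0,0],1],[[0,0,0],[0,0,0],1],[[0,0,-1],[0,0,0],1],[[0,0,-3.5],[0,0,0],1],[[0,0,-6.5],[0,0,0],1],[[0,0,-9],[0,0,0],1]]'

```text
time: 12.32
tool_pos: [0.5242, -0.04, 0.1374]
ee_rot: [3.141, 0.0, 1.864]
wrist_force: [0.9, 0.4, 0.4]
width: 0.0943
```

```bash
python3 - <<'E'
from h import *
go(*w(0,-.115),.2,1.864)
E
```

```text
t 12.3167 pos [ 0.5242 -0.04    0.1374] rot [3.141 0.    1.864] | shift cm [-13.83   0.12  -6.25] dist 15.2 turn [ 0.001  0.    -0.   ] F [0.9 0.4 0.4] w 0.0943
```

>>> apply_moves --moves '[[[0,0,-3.5],[0,0,0],1],[[-2,0,-6],[0,0,0],0.6],[[-5,0,-6],[0,0,0],0.3],[[-8,0,-6],[0,0,0],0],[[-11,0,-6],[0,0,0],0],[[-13.5,0.1,-6],[0,0,0],0],[[-14.1,0.1,-6],[0,0,0],0],[[-14.1,0.1,-6],[0,0,0],0],[[-14.1,0.1,-6],[0,0,0],0],[[-14.1,0.1,-6],[0,0,0],0]]'

```text
time: 13.15
tool_pos: [0.5655, -0.1734, 0.1956]
ee_rot: [3.141, -0.001, 1.865]
wrist_force: [-0.1, 0.5, 0.2]
width: 0.0376
```

```bash
python3 - <<'E'
from h import *
snap('wrist','w6.png')
go(*w(0,-.118),.073,1.864)
E
```

```text
t 13.2 pos [ 0.5655 -0.1733  0.1956] rot [ 3.141 -0.     1.865] | shift cm [-0.18  0.   12.26] dist 12.3 turn [ 0.    -0.     0.001] F [ 0.4 -0.1  0.8] w 0.0335
```

View pics/w6.png

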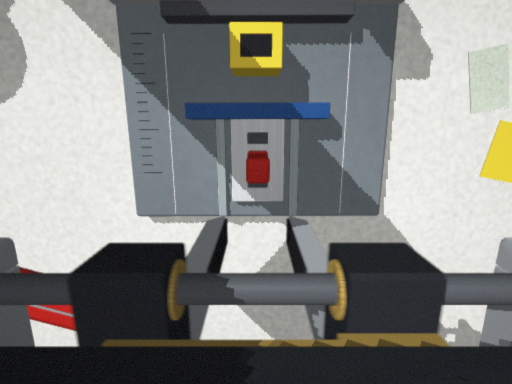

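```bash
python3 - <<'E'
from h import *
C=cal('wrist');im=cv2.imread('pics/w6.png')
print('blk top',L(C,[[230,22],[282,22],[230,67],[282,67]],.065),'back edge bed',L(C,[[256,215]],.02))
print('handle back/front top',L(C,[[257,184],[257,164],[246,175],[270,175]],.096))
print('bar back',L(C,[[256,119],[256,104]],.05),'strip',L(C,[[200,20]],.044))
cv2.imwrite('pics/w6c.png',cv2.resize(im[0:230,130:380],None,fx=2.6,fy=2.6,interpolation=2))
E
```

```text
blk top [[-0.0249, 0.0431], [0.0229, 0.0432], [-0.0256, 0.0046], [0.0237, 0.0047]] back edge bed [[-0.0008, -0.1556]]
handle back/front top [[0.0001, -0.1023], [0.0001, -0.0837], [-0.01, -0.0938], [0.0121, -0.0938]]
bar back [[-0.0009, -0.0426], [-0.0009, -0.0278]] strip [[-0.056, 0.0516]]
```

View pics/w6c.png

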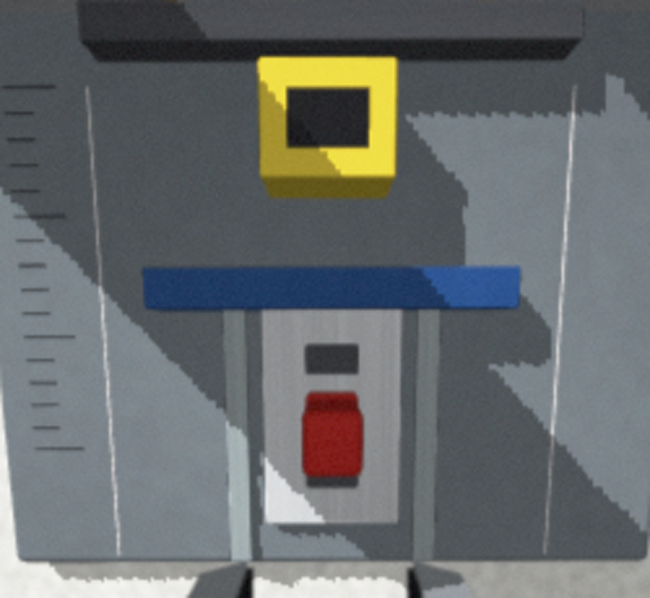

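>>> apply_moves --moves '[[[-0.2,0,0.5],[0,0,0],0],[[-0.2,0,2],[0,0,0],0],[[-0.2,0,4],[0,0,0],0],[[-0.2,0,6],[0,0,0],0],[[-0.2,0,8],[0,0,0],0],[[-0.2,0,10],[0,0,0],0],[[-0.2,0,11.5],[0,0,0],0],[[-0.2,0,12.4],[0,0,0],0],[[-0.2,0,12.5],[0,0,0],0],[[-0.2,0,12.5],[0,0,0],0]]'

```text
time: 14.03
tool_pos: [0.5661, -0.1761, 0.07]
ee_rot: [-3.141, -0.001, 1.864]
wrist_force: [0.8, -0.3, -0.3]
width: 0.0003
```

```bash
cat >> h.py <<'E'
def st():
    o=robot.get_obs();c,s=np.cos(TA),np.sin(TA);p=o['tool_pos'][:2]-TO;f=o['wrist_force']
    print('t',round(o['time'],2),'L',round(c*p[0]+s*p[1],4),round(-s*p[0]+c*p[1],4),'z',o['tool_pos'][2].round(4),'F loc x,y,z',(c*f[0]+s*f[1]).round(2),(-s*f[0]+c*f[1]).round(2),f[2].round(2),'w',round(o['width'],4))
E
python3 -c "
from h import *
st()"
```

```text
t 14.03 L -0.0003 -0.1191 z 0.07 F loc x,y,z 0.71 -0.51 -0.32 w 0.0003
```

>>> apply_moves --moves '[[[0.4,0,0],[0,0,0],0],[[0.8,0,0],[0,0,0],0],[[1.2,0,0],[0,0,0],0],[[1.6,0,0],[0,0,0],0],[[2,0,0],[0,0,0],0],[[2.4,0,0],[0,0,0],0],[[2.8,0,0],[0,0,0],0],[[3.2,0,0],[0,0,0],0],[[3.5,0,0],[0,0,0],0],[[3.7,0,0],[0,0,0],0]]'

```text
time: 14.87
tool_pos: [0.5559, -0.1411, 0.0708]
ee_rot: [3.14, 0.001, 1.864]
wrist_force: [1.2, -4.3, 3.0]
width: 0.0004
```

```bash
python3 -c "
from h import *
st()
snap('wrist','w7.png')
st()"
```

```text
t 14.87 L 0.0001 -0.0826 z 0.0708 F loc x,y,z -0.13 -4.46 2.95 w 0.0004
t 14.92 L -0.0 -0.0822 z 0.0706 F loc x,y,z 0.42 -4.02 1.43 w 0.0006
```

View pics/w7.png

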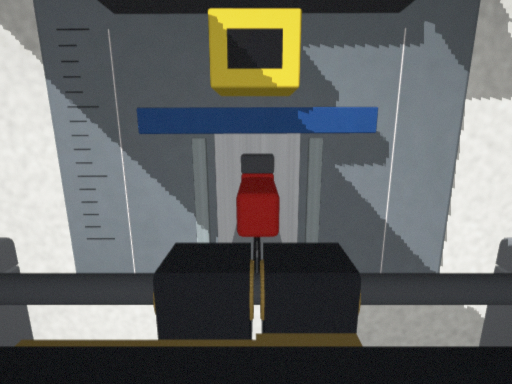

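>>> apply_moves --moves '[[[0.12,0,0],[0,0,0],0],[[0.24,0,0],[0,0,0],0],[[0.36,0,0],[0,0,0],0],[[0.48,0,0],[0,0,0],0],[[0.6,0,0],[0,0,0],0],[[0.72,0,0],[0,0,0],0],[[0.84,0,0],[0,0,0],0],[[0.94,0,0],[0,0,0],0],[[1.02,0,0],[0,0,0],0],[[1.1,0,0],[0,0,0],0]]'

```text
time: 15.75
tool_pos: [0.5526, -0.1309, 0.0703]
ee_rot: [3.141, 0.001, 1.864]
wrist_force: [2.9, -4.6, 3.5]
width: 0.0008
```

```bash
python3 -c "
from h import *
st()
snap('wrist','w8.png')
st()"
```

```text
t 15.75 L -0.0002 -0.0719 z 0.0703 F loc x,y,z 1.48 -5.26 3.5 w 0.0008
t 15.8 L -0.0002 -0.0717 z 0.0703 F loc x,y,z 0.88 -5.33 1.79 w 0.0003
```

View pics/w8.png

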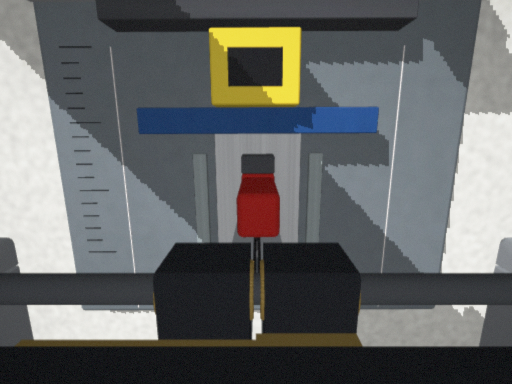

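>>> apply_moves --moves '[[[0.06,0,0],[0,0,0],0],[[0.12,0,0],[0,0,0],0],[[0.18,0,0],[0,0,0],0],[[0.24,0,0],[0,0,0],0],[[0.3,0,0],[0,0,0],0],[[0.36,0,0],[0,0,0],0],[[0.42,0,0],[0,0,0],0],[[0.48,0,0],[0,0,0],0],[[0.54,0,0],[0,0,0],0],[[0.6,0,0],[0,0,0],0]]'

```text
time: 16.63
tool_pos: [0.5508, -0.1252, 0.0703]
ee_rot: [3.141, 0.001, 1.864]
wrist_force: [1.6, -3.6, 3.4]
width: 0.0007
```

```bash
python3 -c "
from h import *
st()
C,im=snap('wrist','w9.png')
cv2.imwrite('pics/w9c.png',cv2.resize(im[0:150,90:430],None,fx=2.3,fy=2.3,interpolation=2))
print(L(C,[[256,107]],.05))
st()"
```

```text
t 16.63 L -0.0002 -0.066 z 0.0703 F loc x,y,z 0.47 -3.95 3.36 w 0.0007
[[-0.0009, 0.0113]]
t 16.68 L -0.0002 -0.0658 z 0.0703 F loc x,y,z 0.49 -5.07 1.46 w 0.0005
```

View pics/w9c.png

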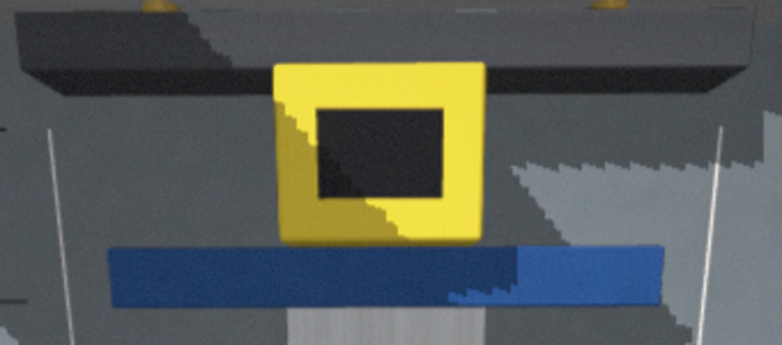

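>>> apply_moves --moves '[[[0.03,0,0],[0,0,0],0],[[0.06,0,0],[0,0,0],0],[[0.09,0,0],[0,0,0],0],[[0.12,0,0],[0,0,0],0],[[0.15,0,0],[0,0,0],0],[[0.17,0,0],[0,0,0],0],[[0.19,0,0],[0,0,0],0],[[0.21,0,0],[0,0,0],0],[[0.23,0,0],[0,0,0],0],[[0.25,0,0],[0,0,0],0]]'

```text
time: 17.52
tool_pos: [0.5501, -0.1228, 0.0703]
ee_rot: [3.141, 0.001, 1.864]
wrist_force: [2.3, -4.4, 3.5]
width: 0.0004
```

```bash
python3 -c "
from h import *
st()"
```

```text
t 17.52 L -0.0002 -0.0634 z 0.0703 F loc x,y,z 0.89 -4.83 3.49 w 0.0004
```

>>> apply_moves --moves '[[[0.01,0,0],[0,0,0],0],[[0.02,0,0],[0,0,0],0],[[0.03,0,0],[0,0,0],0],[[0.04,0,0],[0,0,0],0],[[0.05,0,0],[0,0,0],0],[[0.06,0,0],[0,0,0],0],[[0.07,0,0],[0,0,0],0],[[0.08,0,0],[0,0,0],0],[[0.08,0,0],[0,0,0],0],[[0.08,0,0],[0,0,0],0]]'

```text
time: 18.35
tool_pos: [0.5499, -0.122, 0.0703]
ee_rot: [3.141, 0.0, 1.864]
wrist_force: [2.8, -4.6, 2.5]
width: 0.0006
```

```bash
python3 -c "
from h import *
st()"
```

```text
t 18.35 L -0.0002 -0.0626 z 0.0703 F loc x,y,z 1.33 -5.17 2.46 w 0.0006
```

>>> apply_moves --moves '[[[0.01,0,0],[0,0,0],0],[[0.02,0,0],[0,0,0],0],[[0.03,0,0],[0,0,0],0],[[0.04,0,0],[0,0,0],0],[[0.05,0,0],[0,0,0],0],[[0.06,0,0],[0,0,0],0],[[0.07,0,0],[0,0,0],0],[[0.08,0,0],[0,0,0],0],[[0.08,0,0],[0,0,0],0],[[0.08,0,0],[0,0,0],0]]'

```text
time: 19.18
tool_pos: [0.5496, -0.1213, 0.0703]
ee_rot: [3.141, 0.0, 1.864]
wrist_force: [2.7, -4.9, 2.1]
width: 0.0003
```

```bash
python3 -c "
from h import *
st()
C,im=snap('wrist','w10.png')
cv2.imwrite('pics/w10c.png',cv2.resize(im[0:150,90:430],None,fx=2.3,fy=2.3,interpolation=2))
st()"
```

```text
t 19.18 L -0.0003 -0.0618 z 0.0703 F loc x,y,z 1.19 -5.43 2.07 w 0.0003
t 19.23 L -0.0003 -0.0618 z 0.0703 F loc x,y,z 1.27 -4.87 3.17 w 0.0005
```

View pics/w10c.png

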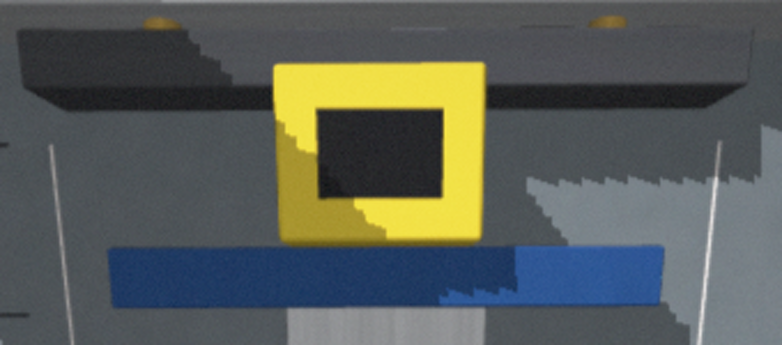

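```bash
python3 -c "
from h import *
C=cal('wrist')
print(L(C,[[256,47.2]],.02),L(C,[[256,37.4]],.044),L(C,[[256,27.6],[256,105.5]],.065),L(C,[[256,107]],.05))
st()"
```

```text
[[-0.0009, 0.0564]] [[-0.0009, 0.0559]] [[-0.0008, 0.0549], [-0.0009, 0.0153]] [[-0.0009, 0.0155]]
t 19.23 L -0.0003 -0.0618 z 0.0703 F loc x,y,z 1.27 -4.87 3.17 w 0.0005
```

>>> apply_moves --moves '[[[0.01,0,0],[0,0,0],0],[[0.02,0,0],[0,0,0],0],[[0.03,0,0],[0,0,0],0],[[0.04,0,0],[0,0,0],0],[[0.05,0,0],[0,0,0],0],[[0.06,0,0],[0,0,0],0],[[0.06,0,0],[0,0,0],0],[[0.06,0,0],[0,0,0],0],[[0.06,0,0],[0,0,0],0],[[0.06,0,0],[0,0,0],0]]'

```text
time: 20.07
tool_pos: [0.5495, -0.1209, 0.0702]
ee_rot: [3.141, 0.001, 1.864]
wrist_force: [2.8, -5.9, 2.1]
width: 0.0007
```

```bash
python3 -c "
from h import *
st()"
```

```text
t 20.07 L -0.0002 -0.0615 z 0.0702 F loc x,y,z 0.99 -6.43 2.08 w 0.0007
```

>>> apply_moves --moves '[[[0.01,0,0],[0,0,0],0],[[0.02,0,0],[0,0,0],0],[[0.03,0,0],[0,0,0],0],[[0.04,0,0],[0,0,0],0],[[0.04,0,0],[0,0,0],0],[[0.04,0,0],[0,0,0],0],[[0.04,0,0],[0,0,0],0],[[0.04,0,0],[0,0,0],0],[[0.04,0,0],[0,0,0],0],[[0.04,0,0],[0,0,0],0]]'

```text
time: 20.9
tool_pos: [0.5495, -0.1209, 0.0703]
ee_rot: [3.141, 0.002, 1.863]
wrist_force: [2.4, -5.9, 1.3]
width: 0.0006
```

```bash
python3 -c "
from h import *
st()"
```

```text
t 20.9 L -0.0002 -0.0615 z 0.0703 F loc x,y,z 0.59 -6.36 1.32 w 0.0006
```

>>> apply_moves --moves '[[[0.02,0,0],[0,0,0],0],[[0.04,0,0],[0,0,0],0],[[0.06,0,0],[0,0,0],0],[[0.06,0,0],[0,0,0],0],[[0.06,0,0],[0,0,0],0],[[0.06,0,0],[0,0,0],0],[[0.06,0,0],[0,0,0],0],[[0.06,0,0],[0,0,0],0],[[0.06,0,0],[0,0,0],0],[[0.06,0,0],[0,0,0],0]]'

```text
time: 21.73
tool_pos: [0.5495, -0.1209, 0.0703]
ee_rot: [3.141, 0.003, 1.863]
wrist_force: [2.9, -7.6, 0.6]
width: 0.0006
```

```bash
python3 -c "
from h import *
st();o=robot.get_obs();print(o['joint_torque'].round(2))"
```

```text
t 21.73 L -0.0002 -0.0614 z 0.0703 F loc x,y,z 0.59 -8.07 0.62 w 0.0006
[ 3.470e+00 -3.513e+01 -2.477e+01  1.850e+00  1.780e+00  3.000e-02]
```

>>> apply_moves --moves '[[[0.03,0,0],[0,0,0],0],[[0.06,0,0],[0,0,0],0],[[0.09,0,0],[0,0,0],0],[[0.12,0,0],[0,0,0],0],[[0.12,0,0],[0,0,0],0],[[0.12,0,0],[0,0,0],0],[[0.12,0,0],[0,0,0],0],[[0.12,0,0],[0,0,0],0],[[0.12,0,0],[0,0,0],0],[[0.12,0,0],[0,0,0],0]]'

```text
time: 22.57
tool_pos: [0.5495, -0.1208, 0.0703]
ee_rot: [3.141, 0.005, 1.863]
wrist_force: [3.9, -9.1, 0.8]
width: 0.0003
```

```bash
python3 -c "
from h import *
st()"
```

```text
t 22.57 L -0.0002 -0.0614 z 0.0703 F loc x,y,z 1.11 -9.84 0.79 w 0.0003
```

>>> apply_moves --moves '[[[0.04,0,0],[0,0,0],0],[[0.08,0,0],[0,0,0],0],[[0.12,0,0],[0,0,0],0],[[0.16,0,0],[0,0,0],0],[[0.2,0,0],[0,0,0],0],[[0.22,0,0],[0,0,0],0],[[0.22,0,0],[0,0,0],0],[[0.22,0,0],[0,0,0],0],[[0.22,0,0],[0,0,0],0],[[0.22,0,0],[0,0,0],0]]'

```text
time: 23.4
tool_pos: [0.5494, -0.1207, 0.0705]
ee_rot: [3.141, 0.009, 1.862]
wrist_force: [6.2, -14.7, -0.9]
width: 0.0006
```

```bash
python3 -c "
from h import *
st()
C,im=snap('wrist','w11.png')
cv2.imwrite('pics/w11c.png',cv2.resize(im[0:250,90:430],None,fx=2.3,fy=2.3,interpolation=2))
st()"
```

```text
t 23.4 L -0.0003 -0.0612 z 0.0705 F loc x,y,z 1.72 -15.88 -0.93 w 0.0006
t 23.45 L -0.0003 -0.0613 z 0.0705 F loc x,y,z 1.06 -15.17 -1.07 w 0.0003
```

View pics/w11c.png

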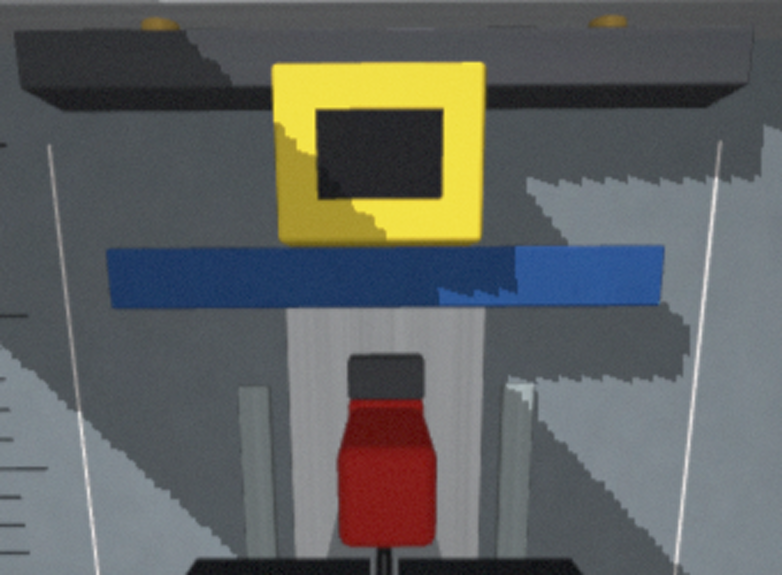

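>>> apply_moves --moves '[[[0,0,0],[0,0,0],0],[[0,0,0],[0,0,0],0],[[0,0,0],[0,0,0],0],[[0,0,0],[0,0,0],0],[[0,0,0],[0,0,0],0],[[0,0,0],[0,0,0],0],[[0,0,0],[0,0,0],0],[[0,0,0],[0,0,0],0],[[0,0,0],[0,0,0],0],[[0,0,0],[0,0,0],0]]'

```text
time: 24.28
tool_pos: [0.5494, -0.1207, 0.0705]
ee_rot: [3.141, 0.009, 1.862]
wrist_force: [6.9, -14.0, -1.5]
width: 0.0006
```

```bash
python3 -c "
from h import *
st()"
```

```text
t 24.28 L -0.0003 -0.0612 z 0.0705 F loc x,y,z 2.55 -15.37 -1.53 w 0.0006
```

Steady at about 15 N on the handle (some 11 N on the block after drag). Back off and raise.

>>> apply_moves --moves '[[[-0.1,0,0],[0,0,0],0],[[-0.3,0,0],[0,0,0],0],[[-0.6,0,0],[0,0,0],0],[[-1,0,0],[0,0,0],0],[[-1.5,0,0],[0,0,0],0],[[-2,0,0],[0,0,0],0],[[-2,0,-2.5],[0,0,0],0],[[-2,0,-6],[0,0,0],0],[[-2,0,-10],[0,0,0],0],[[-2,0,-12.5],[0,0,0],0]]'

```text
time: 25.12
tool_pos: [0.5544, -0.1353, 0.1986]
ee_rot: [3.139, 0.001, 1.864]
wrist_force: [1.0, 0.5, 0.6]
width: 0.0007
```

```bash
python3 -c "
from h import *
st()
C,im=snap('wrist','w12.png');snap('top','t12.png')
cv2.imwrite('pics/w12c.png',cv2.resize(im[0:230,130:380],None,fx=2.6,fy=2.6,interpolation=2))
st()"
```

```text
t 25.12 L 0.0002 -0.0767 z 0.1986 F loc x,y,z 1.08 0.19 0.65 w 0.0007
t 25.22 L 0.0019 -0.0779 z 0.2016 F loc x,y,z 0.12 -0.29 0.79 w 0.0002
```

View pics/w12c.png

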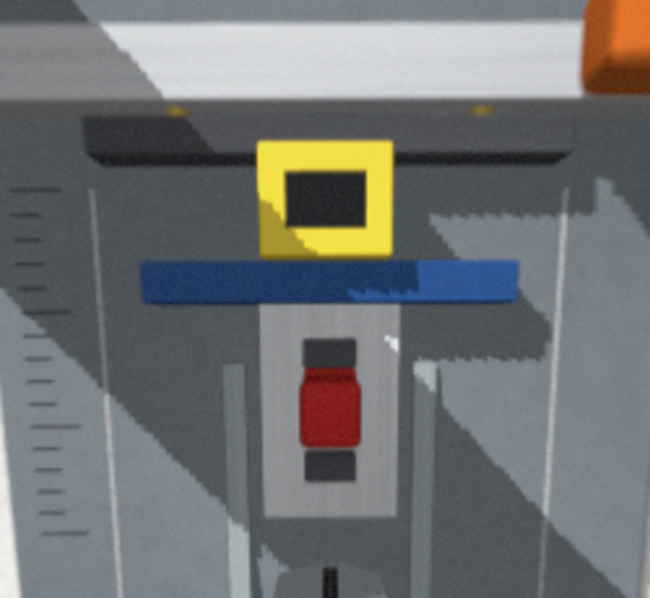

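View pics/t12.png

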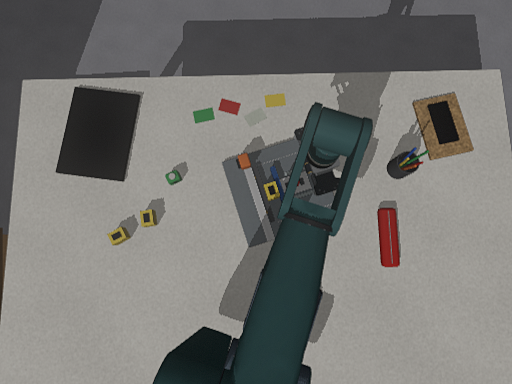

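```bash
python3 -c "
from h import *
C,im=snap('wrist','w13.png')
y=comps(im,(20,100,100),(35,255,255),200)[2];b=comps(im,(100,100,30),(130,255,255),200)[2];r=comps(im,(0,130,50),(6,255,255),200)[2]
for s in (y[0][1],): print('blk',s,L(C,[[s[0],s[1]],[s[0]+s[2],s[1]+s[3]]],.065))
s=b[0][1];print('bar',s,L(C,[[s[0],s[1]],[s[0],s[1]+s[3]]],.05))
s=r[0][1];print('handle back',s,L(C,[[s[0],s[1]+s[3]]],.096))
st();job.close_job()"
```

```text
blk [ 226   53   52   45 1688] [[-0.0263, 0.0556], [0.0241, 0.0148]]
bar [ 182   98  143   17 2282] [[-0.0741, 0.016], [-0.0751, -0.001]]
handle back [243 139  22  30 610] [[-0.0101, -0.0513]]
t 25.27 L 0.0008 -0.0771 z 0.198 F loc x,y,z -0.03 0.76 -0.32 w 0.0006
the job is handed in; nothing more can be done
```

The job is handed in at about 25 s, with no verdict reported. The block is nipped squarely against the strip, and the handle's play looks taken up towards it.

**What I did**
- I gripped the handle and dragged the gauge back to y of about -26 mm.
- I took the yellow block nearest the base, which measured 50 x 40 mm at about 0.50 m; the other two were 0.58 and 0.60 m away. I stood it on the bed near mid-bar and let go.
- I pushed the handle from behind with closed fingers, slowly, until the block met the strip. The push held at about 15 N on the wrist for roughly 0.8 s, which should be about 11 N on the block once the gauge's 4 N of drag is taken off.
- I backed straight off and raised the arm clear.

**Last checks**
- **Gauge and block:** the bar front is at y of about 16 mm and the block runs from about 15 to 56 mm. It is against both bar and strip to within the 1–2 mm measuring error, square, and near mid-bar.
- **Handle:** its back face is at y of -51 mm, so its centre is about -55 mm from the gauge front. The picture shows it against the front lug.
- **Contact and bystanders:** the wrist force is back to about 0 N. The bystanders look unmoved in the top view, though I did not measure them.

**What did not agree or is not certain**
- My estimates of the trimmer's position differed by 2–3 mm between views, so I found the nip by force rather than by position.
- The force on the block is inferred from the wrist reading, not measured directly.

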